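# Latch the travelling specimen case

### The arm

A 6-joint arm with a two-finger parallel gripper is mounted at the origin on a cart in front of the work surface, level with it; the furniture and walls round the work are solid. World frame = base frame: x ahead of the robot, y to its left, z up, the work surface at z = 0. Lengths are in m, angles in rad, forces in N, time in s.
With the tool pointing down it reaches from about 0.25 to 0.775 m from the base axis. Payload 4 kg.
Tool frame: the origin (TCP) lies midway between the tips of the shut fingers; the grasp point (between the pads) lies 19 mm behind it (arm.grip_depth is the distance from the TCP to the grasp point, in m); z points along the fingers, y is the line along which they close (so a half turn about z gives the same grasp; the last joint's range is limited). The gripper opens to 85 mm and grips with 20 to 120 N. Pads are 22 mm wide; open, the fingers measure 114 mm over their backs; the gripper's body (76 mm by 85 mm) begins 54 mm behind the grasp point. The pads swing forward as they close: fully open they stand 13 mm farther back than shut.
Start: joints at [1.021, 0.087, 1.371, -0, 1.684, -0.103], TCP at [0.238, 0.496, 0.231] pointing down, gripper open.
Joint ranges: [-3.1, 3.1], [-0.76, 2.03], [0.27, 2.55], [-1.08, 4.22], [0.17, 2.65], [-2.57, 2.57]. Speed limits (rad/s): [2.79, 2.79, 3.14, 3.14, 3.14, 3.14].

### API

Orientations are given as a unit quaternion [w, x, y, z].
In Python, from plant import arm gives the robot as it stands. The module is installed in compiled form; this text tells all that it offers.
- The arm moves only by the tool play_rows, never from a script. Its argument "commands" is a list of rows, each an object of numbers: "dx", "dy", "dz": the shift along the tool's x, y, z in mm; "wx", "wy", "wz": the turn, a rotation vector about the tool's x, y, z in degrees. In form: [{"dx": .., "dy": .., "dz": .., "wx": .., "wy": .., "wz": ..}, ...]. A call has 1 to 10 rows; each row is the pose to reach, as a shift and turn from the pose commanded when the call began, along the tool's axes at that moment; what a row does not reach only later rows make up. A row lasts 1/10 s, in which the tool goes at most 50 mm and 8.59 degrees, less where a joint would pass 70% of its speed; a pose out of reach is approached as far as the arm can. A call with a gripper value outside its range is refused whole. "gripper" is the finger opening in mm, from 0 to 85.4, set as the call begins (left out, the last holds). The fingers move at their own pace and stop on an object; "squeeze" is the grip in N (left out, the last holds). Time passes only in rows, so rows that repeat a pose let the fingers close. It gives the time, the measured TCP pose, the force, the opening and the grip force at its end, in the units of the state.
- arm.sense(): the state, without advancing time (a new reading comes with each control period).
- arm.read_camera(name): name is "scene" or "top"; returns a dict with "color" (480x640x3 uint8, red, green, blue), "vfov" (degrees; the focal length in pixels is half the picture's height over the tangent of half this angle, whatever the lens; pixels are square), "cx", "cy" (the principal point, pixels), "R" (3x3) and "t" (3): a world point X has camera coordinates R X + t. Camera axes: x right, y down, z forward; pixel columns grow to the right and rows downward; lengths in m; the calibration is good to about 2 mm. A picture is of the moment at which its call begins. There is no depth.
- arm.job_done(): hands the job in; it is judged then, once.
The state is a dict: "t": time; "joint_positions": joint angles; "qvel": joint speeds; "joint_efforts": joint torques, N m; "eef_pos": TCP position; "tool_rot": TCP orientation; "ft_force": force on the tool from outside, world axes, zero at the start; "torque": the same for the moment, N m; "grip_width": finger opening in m; "finger_force": force on a finger pad.
Only numpy, scipy, OpenCV 4.12 (cv2) and the standard library are available. Lean on these libraries where they do the work, as an engineer would, in place of code of your own. Each camera call takes 0.05 s, during which the arm holds its last target. There are 200 camera calls.

### The job

The travelling stone case is packed and its lid is resting on the foam seal: lift the brass wire loop of the draw latch over the keeper on the lid, let it lie in the keeper and let go, then take the latch again by its lever and snap it right down against the case, so that the lid is drawn tight. Leave the other things on the counter where they are.

Things in the scene. Friction and masses are not known exactly. Their poses are not given: they have to be found in the camera images.
- case: dark travelling case, aluminium edging, steel ball corners; 160 mm deep (x) x 220 mm wide (y), 88 mm high shut; black carrying handle along y on the lid, up to 112 mm high, 75 mm from the rear edge. Full of stones, it does not shift. Origin: centre of the underside, on the counter. x axis points to its rear; the latch is in the middle of its front (x = -80 mm), which faces the robot up to the yaw
- lid (a joint): lid, hinged along the case's rear top edge, rad: 0 = fully shut, grows as it opens. At rest the springy foam seal holds it at about 0.045 (front edge about 7 mm open); drawing it down takes up to 20 N at the front
- keeper_seat (a point): middle of the upper face of the keeper's ledge, on the lid's front, where the loop's bar is to lie: 14.5 mm out from the lid's face, 85 mm above the counter while the lid stands on its seal, 77.5 mm when shut. x to the rear, y along the front, z up
- keeper_lip (a point): middle of the top of the keeper's lip. The brass keeper is 20 mm wide (y); its ledge ends on the outside in this upright lip, 3 mm thick, whose top is 6 mm above the ledge; 17 mm are free between the lip and the keeper's plate on the lid. The bar must come in over the lip from above and lie down behind it. Axes as keeper_seat
- loop: wire loop of the latch, brass wire 5 mm thick: two side arms, 32 mm apart at the pivot, 40 mm (45 mm over the outside) at the cross bar that joins their far ends. Origin: middle of its pivot on the lever; z along the arms to the bar, 46.8 mm away; y parallel to the case's. Snug pivot: it stays where it is left, at the start sticking out in front, within about 25 degrees of level
- loop_bar (a point): middle of the loop's cross bar (centre of the wire), 2.5 mm above keeper_seat when it lies in the keeper. To lift the loop, pinch its two arms from outside beside the bar, fingers closing along the case's y; it turns in the grip. The bar can be carried anywhere from 36 to 57 mm from lever_pivot (best 45 to 50, till it must rise over the lip), and the lever follows. Axes as loop
- lever_pivot (a point): pivot of the lever, 20 mm out from the case's front face, 44 mm above the counter; axes as the case's. The loop is pivoted on the lever 12 mm from here towards the tip (and 2.7 mm to the lever's inner side)
- lever (a joint): lever of the latch, rad: 0 = snapped down flat along the case's front, tip down; 1.57 = straight out, level; at most 2.3. Snug pivot: it stays where it is left (1.2 to 1.6 at the start). With the bar in the keeper it stands at 1.3 to 1.8; swinging it down draws the lid down, takes about 4 N near the tip, most at about 1.0, and below about 0.15 it is over centre and snaps home by itself
- lever_tip (a point): end of the lever, a brass plate 27 mm wide and 2.5 mm thick, 38 mm from lever_pivot (it ends 4 mm beyond); its outer face (upper face while it points out) lies 5 mm outside the pivot's plane: when it is down, 25 mm out from the case's front. Closed fingertips can press on that face. x axis: square to the plate, to its inner side; z from tip to pivot
- amethyst: purple tumbled stone, 38 x 50 x 22 mm, bystander; origin under its centre
- jasper: red tumbled stone, 36 x 38 x 18 mm, bystander; origin under its centre
- quartz: clear six-sided quartz point lying down, 70 x 25 x 22 mm, bystander; origin under its centre
- stapler: blue stapler, 135 x 36 x 42 mm, bystander; origin under its centre
- marker: white and red marker pen lying down, 17 x 135 x 16 mm, bystander; origin under its centre
- tin: round tin with a teal label, 62 mm across, 22 mm high, bystander; origin under its centre

How it is judged:
On the way:
1. the loop's bar lies in the keeper behind its lip, the fingers have let go of the loop, and the lever is still out (x of loop_bar in the frame of keeper_seat between -0.0078 and 0.0078 m and y of loop_bar in the frame of keeper_seat between -0.008 and 0.008 m and z of loop_bar in the frame of keeper_seat between -0.001 and 0.0055 m and contact force between the fingers and loop below 0.3 N and value of joint lever above 0.8 rad), for 0.3 s.
At the end, for the whole second after the job is handed in: the loop's bar lies in the keeper (within 7.8 mm of the ledge's middle out and in, 8 mm sideways, below the lip's top), the lever is down within 0.1 rad, past centre, and the lid is drawn down to less than 0.014 rad (about 2 mm at the front) (x of loop_bar in the frame of keeper_seat between -0.0078 and 0.0078 m and y of loop_bar in the frame of keeper_seat between -0.008 and 0.008 m and z of loop_bar in the frame of keeper_seat between -0.001 and 0.0055 m and value of joint lever below 0.1 rad and value of joint lid below 0.014 rad and contact force between the fingers and loop below 0.3 N); the robot touches nothing.
It fails at once if a bystander on the counter is moved by more than 25 mm (distance of any of amethyst, jasper, quartz, stapler, marker, tin from where it was at the start of the episode above 0.025 m).
It also fails if it takes over 40 s, if anything falls off the work surface, if the arm or the gripper's body presses on something with over 40 N, if the wrist force passes 120 N, or if a joint passes its speed limit or range.

## Working session

There is one attempt and no reset: what is moved stays moved. The work goes in short steps, Python scripts to look and compute and a tool call to move; the robot and the scene stay as the last step left them, time stands still between calls to the robot, and variables do not carry over. Pictures are saved under pics/ and viewed, at most 10 in all, crops included, and the job is handed in when it is done.

Besides the shell and the picture viewer there is one more tool, called after ">>>" in YAML: its name, and indented under it one key for each argument. play_rows: Moves the arm, as the interface text tells. Its arguments: {"type":"object","properties":{"commands":{"type":"array"},"gripper":{"type":"number"},"squeeze":{"type":"number"}},"required":["commands"]}

```bash
mkdir -p pics
cat > h.py <<'E'
import numpy as np, cv2
from plant import arm
def shot(n,fn=None):
    c=arm.read_camera(n)
    if fn: cv2.imwrite('pics/'+fn,c['color'][:,:,::-1])
    return c
def K(c):
    f=240/np.tan(np.radians(c['vfov'])/2); return f
def proj(c,X):
    p=np.asarray(c['R'])@np.asarray(X)+np.asarray(c['t']); f=K(c); return np.array([c['cx']+f*p[0]/p[2],c['cy']+f*p[1]/p[2]])
def ray(c,u,v):
    R=np.asarray(c['R']);f=K(c); d=R.T@np.array([(u-c['cx'])/f,(v-c['cy'])/f,1]); o=-R.T@np.asarray(c['t']); return o,d/np.linalg.norm(d)
def onz(c,u,v,z):
    o,d=ray(c,u,v); return o+d*(z-o[2])/d[2]
def crop(c,x0,y0,x1,y1,s,fn):
    cv2.imwrite('pics/'+fn,cv2.resize(c['color'][y0:y1,x0:x1,::-1],None,fx=s,fy=s,interpolation=cv2.INTER_CUBIC))
E
python3 - <<'E'
from h import *
a=shot('scene','s0.png');b=shot('top','t0.png')
for c in(a,b): print(c['vfov'],c['cx'],c['cy'],ray(c,320,240))
print(arm.sense(),arm.grip_depth)
E
```

```text
44.38308856502216 318.8595283881949 239.14537169592566 (array([0.11215956, 0.85703077, 0.98609364]), array([ 0.33857994, -0.62850347, -0.70024782]))
57.94500221358566 317.92584441649007 237.27858153680285 (array([0.51042835, 0.00249782, 1.12379134]), array([ 0.03554578,  0.01593216, -0.99924104]))
{'t': 0.1, 'joint_positions': array([ 1.02090351e+00,  8.79395309e-02,  1.37207785e+00, -6.34697200e-08,
        1.68359641e+00, -1.03076673e-01]), 'qvel': array([-0.0003499 , -0.00171003, -0.00349435,  0.00128549, -0.00024776,
        0.00043633]), 'joint_efforts': array([ 2.33497994e-03, -3.53014112e+01, -3.14219427e+01, -9.46656974e-05,
        7.93927844e-03,  1.85855589e-05]), 'eef_pos': array([0.23741916, 0.4956391 , 0.23023704]), 'tool_rot': array([-3.24076301e-04,  2.21554169e-01,  9.75147542e-01, -9.57199581e-04]), 'ft_force': array([0.6567871 , 0.5902567 , 0.12156365]), 'torque': array([ 0.03622953,  0.03132255, -0.00771718]), 'finger_force': 0.0, 'grip_width': 0.08567488942214417} 0.0187
```

View pics/s0.png

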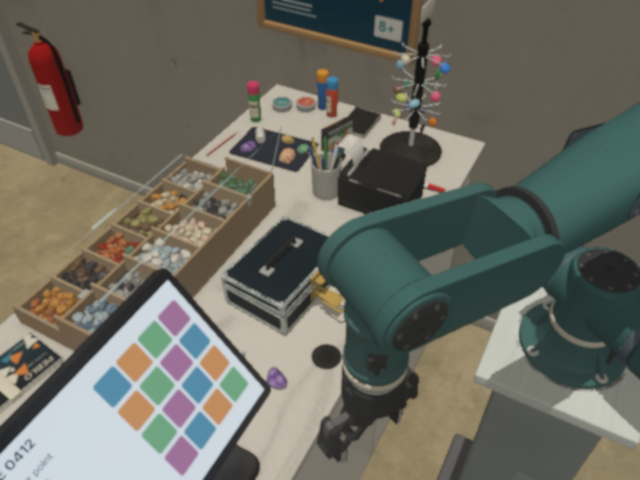

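View pics/t0.png

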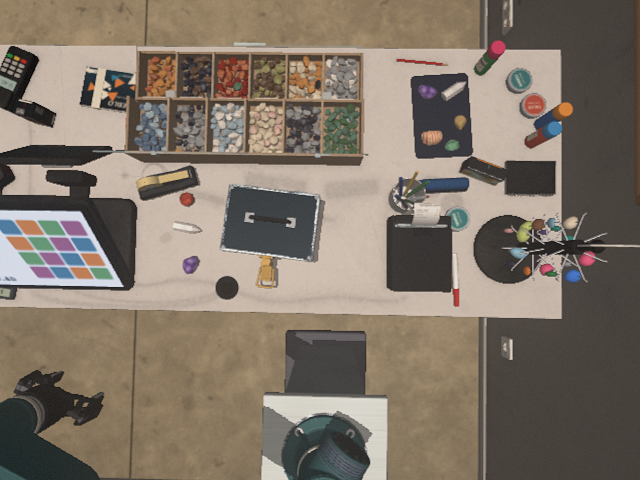

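The scene view has the case at about (280,275), with the latch at (328,295) partly hidden by the arm. The top view has the case at corners (229,185), (323,195), (315,262), (220,250), with the latch around (267,272). I'll enlarge both.

Run:
```python
from h import *
b=shot('top'); crop(b,210,175,335,300,4.8,'t1.png')
a=shot('scene'); crop(a,215,210,355,340,4.5,'s1.png')
```

```text
(no output)
```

View pics/t1.png

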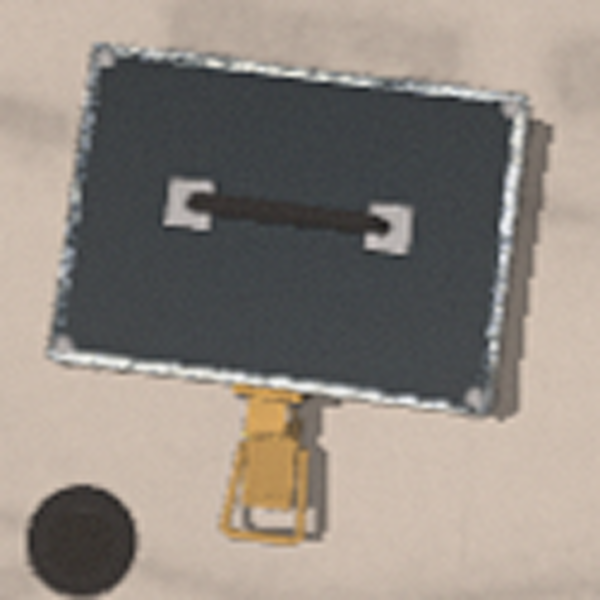

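View pics/s1.png

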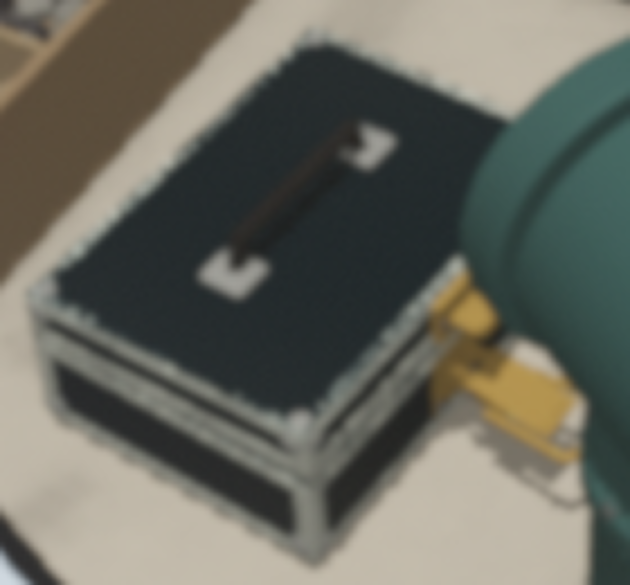

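```bash
cat >> h.py <<'E'
def casefit(b,pts,wh):
    from scipy.optimize import least_squares
    def T(p,X): 
        c,s=np.cos(p[2]),np.sin(p[2]); return np.array([p[0]+c*X[0]-s*X[1],p[1]+s*X[0]+c*X[1],X[2]])
    r=least_squares(lambda p:np.concatenate([proj(b,T(p,X))-q for X,q in zip(wh,pts)]),[0.55,0.08,-0.1]); return r.x,r.fun
E
python3 - <<'E'
from h import *
b=shot('top')
pts=[np.array([210+x/4.8,175+y/4.8]) for x,y in[(94,43),(529,95),(491,416),(49,360)]]
W=[(.08,.11,.088),(.08,-.11,.088),(-.08,-.11,.095),(-.08,.11,.095)]
p,f=casefit(b,pts,W);print(p,f)
c,s=np.cos(p[2]),np.sin(p[2])
def toC(P): d=P[:2]-p[:2]; return np.array([c*d[0]+s*d[1],-s*d[0]+c*d[1],P[2]])
for z in(.03,.044,.06):
  for x,y in[(222,535),(300,542),(262,537),(245,388),(300,394),(246,503),(293,510)]:
    print(z,(x,y),np.round(toC(onz(b,210+x/4.8,175+y/4.8,z))*1e3,1))
E
```

```text
[ 0.58717272  0.13822591 -0.10329214] [ 0.18235066  0.24765966 -0.01216529  0.21169143 -0.34844126 -0.41184341
  0.18531545 -0.0343408 ]
0.03 (222, 535) [-161.3   23.7   30. ]
0.03 (300, 542) [-159.8  -17.5   30. ]
0.03 (262, 537) [-159.7    2.7   30. ]
0.03 (245, 388) [-83.3  21.5  30. ]
0.03 (300, 394) [-82.8  -7.7  30. ]
0.03 (246, 503) [-143.1   13.3   30. ]
0.03 (293, 510) [-143.7  -11.7   30. ]
0.044 (222, 535) [-160.    21.6   44. ]
0.044 (300, 542) [-158.6  -19.1   44. ]
0.044 (262, 537) [-158.4    0.8   44. ]
0.044 (245, 388) [-83.   19.4  44. ]
0.044 (300, 394) [-82.6  -9.4  44. ]
0.044 (246, 503) [-142.    11.3   44. ]
0.044 (293, 510) [-142.6  -13.4   44. ]
0.06 (222, 535) [-158.5   19.2   60. ]
0.06 (300, 542) [-157.1  -20.9   60. ]
0.06 (262, 537) [-157.    -1.3   60. ]
0.06 (245, 388) [-82.7  17.   60. ]
0.06 (300, 394) [-82.3 -11.4  60. ]
0.06 (246, 503) [-140.9    9.    60. ]
0.06 (293, 510) [-141.4  -15.3   60. ]
```

```bash
cat >> h.py <<'E'
from scipy.spatial.transform import Rotation as Ro
CP=np.array([0.58717,0.13823,-0.10329])
def W(x,y,z):
    c,s=np.cos(CP[2]),np.sin(CP[2]); return np.array([CP[0]+c*x-s*y,CP[1]+s*x+c*y,z])
def C(P):
    c,s=np.cos(CP[2]),np.sin(CP[2]); d=np.asarray(P)[:2]-CP[:2]; return np.array([c*d[0]+s*d[1],-s*d[0]+c*d[1],P[2]])
def pose():
    s=arm.sense(); q=s['tool_rot']; return s['eef_pos'],Ro.from_quat([q[1],q[2],q[3],q[0]]),s
def target(pitch=0):
    # tool down with y along case y; pitch>0 leans fingers toward case (+x)
    z=np.array([np.sin(pitch),0,-np.cos(pitch)]); y=np.array([0,1,0]); x=np.cross(y,z)
    return Ro.from_euler('z',CP[2])*Ro.from_matrix(np.c_[x,y,z])
def delta(P,Rt):
    p,R,s=pose(); d=R.inv().apply(np.asarray(P)-p)*1e3; w=np.degrees((R.inv()*Rt).as_rotvec()); print('d',np.round(d,1),'w',np.round(w,2))
E
python3 - <<'E'
from h import *
delta([.33,0.02,.2],target())
E
```

```text
d [-289.  -389.1   31.1] w [-6.000e-02 -1.000e-02 -1.968e+01]
```

>>> play_rows:
  commands:
    - {"dx":-289,"dy":-389,"dz":31,"wz":-19.7}
    - {"dx":-289,"dy":-389,"dz":31,"wz":-19.7}
    - {"dx":-289,"dy":-389,"dz":31,"wz":-19.7}
    - {"dx":-289,"dy":-389,"dz":31,"wz":-19.7}
    - {"dx":-289,"dy":-389,"dz":31,"wz":-19.7}
    - {"dx":-289,"dy":-389,"dz":31,"wz":-19.7}
    - {"dx":-289,"dy":-389,"dz":31,"wz":-19.7}
    - {"dx":-289,"dy":-389,"dz":31,"wz":-19.7}
    - {"dx":-289,"dy":-389,"dz":31,"wz":-19.7}
    - {"dx":-289,"dy":-389,"dz":31,"wz":-19.7}

```text
schema error: expected keys dx, dy, dz, wx, wy, wz
```

Run:
```python
from h import *
a=shot('scene'); crop(a,285,240,385,330,6,'s2.png'); crop(a,0,0,640,480,1,'s2full.png')
b=shot('top')
print(pose()[0])
```

```text
[0.23760531 0.49590561 0.23104657]
```

View pics/s2.png

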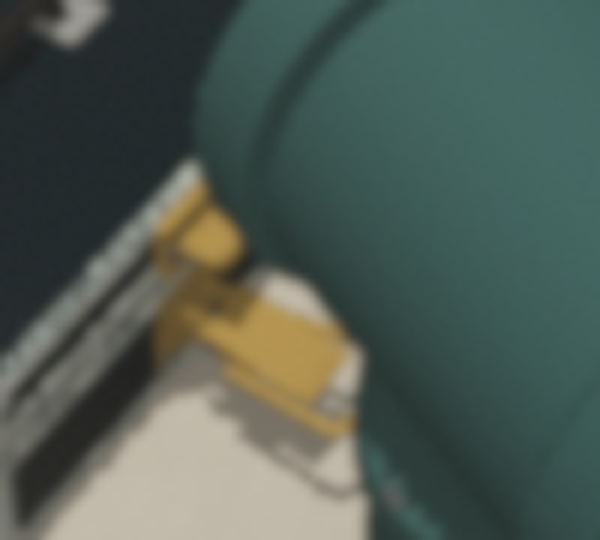

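The move was refused because every row needs all six keys. The arm hasn't moved and still hides the bar. I'll resend it.

>>> play_rows:
  commands:
    - {"dx":-289,"dy":-389,"dz":31,"wx":0,"wy":0,"wz":-19.7}
    - {"dx":-289,"dy":-389,"dz":31,"wx":0,"wy":0,"wz":-19.7}
    - {"dx":-289,"dy":-389,"dz":31,"wx":0,"wy":0,"wz":-19.7}
    - {"dx":-289,"dy":-389,"dz":31,"wx":0,"wy":0,"wz":-19.7}
    - {"dx":-289,"dy":-389,"dz":31,"wx":0,"wy":0,"wz":-19.7}
    - {"dx":-289,"dy":-389,"dz":31,"wx":0,"wy":0,"wz":-19.7}
    - {"dx":-289,"dy":-389,"dz":31,"wx":0,"wy":0,"wz":-19.7}
    - {"dx":-289,"dy":-389,"dz":31,"wx":0,"wy":0,"wz":-19.7}
    - {"dx":-289,"dy":-389,"dz":31,"wx":0,"wy":0,"wz":-19.7}
    - {"dx":-289,"dy":-389,"dz":31,"wx":0,"wy":0,"wz":-19.7}

```text
t: 1.35
eef_pos: [0.3301, 0.0179, 0.2004]
tool_rot: [0.001, 0.052, 0.999, -0.0]
ft_force: [2.3, 0.9, -0.8]
grip_width: 0.0853
finger_force: 0.0
```

Run:
```python
from h import *
a=shot('scene'); crop(a,285,240,385,330,6,'s3.png'); 
print(pose()[0])
```

```text
[0.33078389 0.01327623 0.19996775]
```

View pics/s3.png

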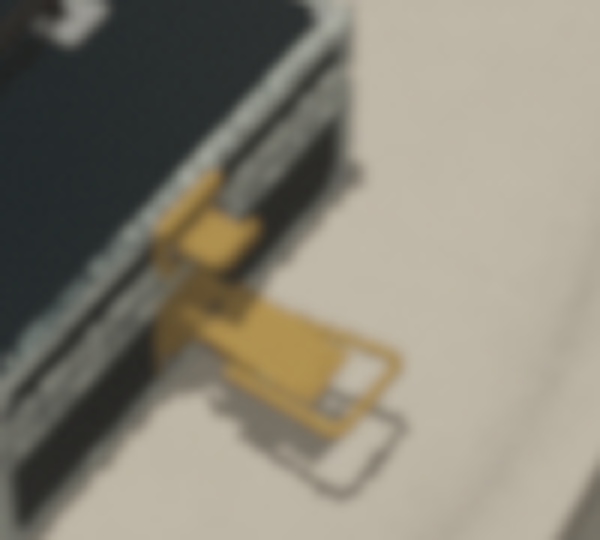

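The bar is now clear in the crop, running from about (337,430) to (395,357), mid (366,394). I'll triangulate it with the top view.

Run:
```python
from h import *
a=shot('scene');b=shot('top')
def tri(pa,pb):
    o1,d1=ray(a,*pa);o2,d2=ray(b,*pb)
    A=np.c_[d1,-d2];t=np.linalg.lstsq(A,o2-o1,rcond=None)[0];p,q=o1+d1*t[0],o2+d2*t[1]
    return np.round(C((p+q)/2)*1e3,1),np.round(np.linalg.norm(p-q)*1e3,1)
S=lambda x,y:(285+x/6,240+y/6); T=lambda x,y:(210+x/4.8,175+y/4.8)
print('bar',tri(S(366,394),T(262,537)))
print('near end',tri(S(338,436),T(222,535)),'far',tri(S(402,357),T(301,542)))
print('lever tip near',tri(S(316,403),T(246,503)),'far',tri(S(350,343),T(293,510)))
# predicted pts
for n,X in dict(lip=(-.1105+.0+0.0,0,.091),seat=(-.0945,0,.085),pivot=(-.1,0,.044)).items():
    u=proj(a,W(*X));v=proj(b,W(*X)); print(n,np.round((u-[285,240])*6),np.round((v-[210,175])*4.8))
for X in [(-.08,-.11,.095),(-.08,-.11,0)]:
    print(np.round((proj(a,W(*X))-[285,240])*6))
```

```text
bar (array([-158.4,    1. ,   43.4]), np.float64(0.3))
near end (array([-160.1,   21.7,   43.3]), np.float64(0.0)) far (array([-159.1,  -19.8,   43. ]), np.float64(1.2))
lever tip near (array([-143.4,   11.5,   39. ]), np.float64(2.2)) far (array([-142.5,  -13.5,   45.5]), np.float64(0.1))
lip [252. 241.] [262. 448.]
seat [213. 233.] [268. 416.]
pivot [227. 318.] [278. 425.]
[351.   8.]
[345. 187.]
```

Run:
```python
from h import *
delta(W(-.159,0,.12),target());delta(W(-.159,0,.022),target())
```

```text
d [-83.4 146.1  80.2] w [ 0.01 -0.01 -0.34]
d [-83.4 146.  178.2] w [ 0.01 -0.01 -0.34]
```

>>> play_rows:
  commands:
    - {"dx":-28,"dy":48,"dz":27,"wx":0,"wy":0,"wz":0}
    - {"dx":-56,"dy":96,"dz":54,"wx":0,"wy":0,"wz":0}
    - {"dx":-84,"dy":146,"dz":80,"wx":0,"wy":0,"wz":0}
    - {"dx":-84,"dy":146,"dz":80,"wx":0,"wy":0,"wz":0}
    - {"dx":-84,"dy":146,"dz":80,"wx":0,"wy":0,"wz":0}
    - {"dx":-84,"dy":146,"dz":80,"wx":0,"wy":0,"wz":0}

```text
t: 2.1
eef_pos: [0.4278, 0.1585, 0.1197]
tool_rot: [-0.001, 0.05, 0.999, -0.0]
ft_force: [0.2, -0.3, 0.5]
grip_width: 0.0853
finger_force: 0.0
```

Run:
```python
from h import *
delta(W(-.159,0,.022),target()); print(C(pose()[0]))
```

```text
d [-1.8 -3.6 97.7] w [-0.04 -0.13  0.23]
[-0.16057296  0.00369773  0.11973248]
```

>>> play_rows:
  commands:
    - {"dx":-2,"dy":-3,"dz":30,"wx":0,"wy":0,"wz":0}
    - {"dx":-2,"dy":-3,"dz":60,"wx":0,"wy":0,"wz":0}
    - {"dx":-2,"dy":-3,"dz":85,"wx":0,"wy":0,"wz":0}
    - {"dx":-2,"dy":-3,"dz":98,"wx":0,"wy":0,"wz":0}
    - {"dx":-2,"dy":-3,"dz":98,"wx":0,"wy":0,"wz":0}
    - {"dx":-2,"dy":-3,"dz":98,"wx":0,"wy":0,"wz":0}

```text
t: 2.7
eef_pos: [0.4312, 0.1538, 0.0238]
tool_rot: [0.001, 0.052, 0.999, 0.0]
ft_force: [1.0, 0.3, 0.2]
grip_width: 0.0855
finger_force: 0.0
```

Run:
```python
from h import *
delta(W(-.159,0,.022),target()); print(C(pose()[0]),pose()[2]['qvel'].round(3),pose()[2]['ft_force'])
```

```text
d [2.3 0.6 1.8] w [0.05 0.13 0.01]
[-0.15673183 -0.00059753  0.0237878 ] [ 0.003 -0.007 -0.025 -0.001 -0.004  0.001] [0.95408675 0.29783322 0.22693005]
```

>>> play_rows:
  commands:
    - {"dx":2,"dy":0,"dz":1,"wx":0,"wy":0,"wz":0}
    - {"dx":2,"dy":0,"dz":1,"wx":0,"wy":0,"wz":0}
    - {"dx":2,"dy":0,"dz":1,"wx":0,"wy":0,"wz":0}
    - {"dx":2,"dy":0,"dz":1,"wx":0,"wy":0,"wz":0}
    - {"dx":2,"dy":0,"dz":1,"wx":0,"wy":0,"wz":0}
    - {"dx":2,"dy":0,"dz":1,"wx":0,"wy":0,"wz":0}
    - {"dx":2,"dy":0,"dz":1,"wx":0,"wy":0,"wz":0}
  gripper: 38
  squeeze: 25

```text
t: 3.4
eef_pos: [0.4289, 0.1559, 0.0221]
tool_rot: [0.001, 0.052, 0.999, 0.002]
ft_force: [0.4, 5.8, -0.4]
grip_width: 0.0426
finger_force: 25.4
```

Run:
```python
from h import *
print(C(pose()[0]),pose()[2]['ft_force'],pose()[2]['grip_width'],pose()[2]['finger_force']); delta(W(-.159,0,.022),target())
```

```text
[-0.15922564  0.00130536  0.02213001] [ 0.39071418  5.76422605 -0.42296155] 0.0425747813797195 25.375780910253525
d [-0.2 -1.3  0.1] w [ 0.27  0.05 -0.03]
```

>>> play_rows:
  commands:
    - {"dx":-6,"dy":1,"dz":-8,"wx":0,"wy":0,"wz":0}
    - {"dx":-10,"dy":1.5,"dz":-17,"wx":0,"wy":0,"wz":0}
    - {"dx":-15,"dy":1.5,"dz":-25,"wx":0,"wy":0,"wz":0}
    - {"dx":-23,"dy":1.5,"dz":-34,"wx":0,"wy":0,"wz":0}
    - {"dx":-31,"dy":1.5,"dz":-42,"wx":0,"wy":0,"wz":0}
    - {"dx":-37,"dy":1.5,"dz":-49,"wx":0,"wy":0,"wz":0}
    - {"dx":-41,"dy":1.5,"dz":-52,"wx":0,"wy":0,"wz":0}
    - {"dx":-41,"dy":1.5,"dz":-52,"wx":0,"wy":0,"wz":0}
    - {"dx":-41,"dy":1.5,"dz":-52,"wx":0,"wy":0,"wz":0}

```text
t: 4.3
eef_pos: [0.4705, 0.152, 0.0743]
tool_rot: [0.001, 0.052, 0.999, 0.001]
ft_force: [-0.6, 5.8, -0.5]
grip_width: 0.0426
finger_force: 26.2
```

Run:
```python
from h import *
print(C(pose()[0]),pose()[2]['ft_force'],pose()[2]['grip_width'],pose()[2]['finger_force'])
a=shot('scene'); A=cv2.resize(a['color'][230:320,285:385,::-1],None,fx=4,fy=4,interpolation=cv2.INTER_CUBIC)
b=shot('top'); B=cv2.resize(b['color'][220:310,220:320,::-1],None,fx=4,fy=4,interpolation=cv2.INTER_CUBIC)
cv2.imwrite('pics/c4.png',np.hstack([A,B]))
```

```text
[-0.11748596  0.00164739  0.07428484] [-0.55957746  5.83448309 -0.49382158] 0.04263813825550852 26.213106215000153
```

View pics/c4.png

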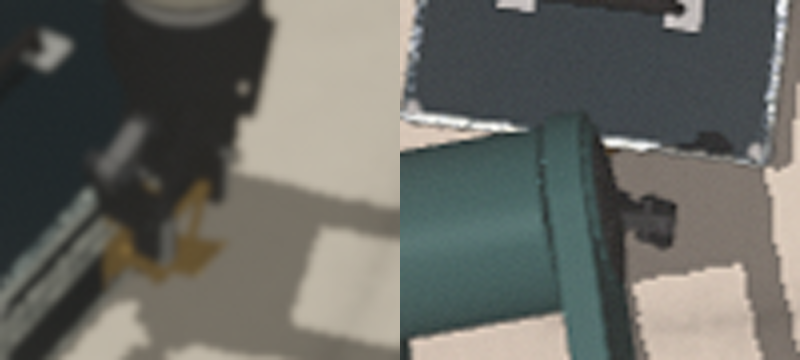

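>>> play_rows:
  commands:
    - {"dx":-3,"dy":0,"dz":-3,"wx":0,"wy":0,"wz":0}
    - {"dx":-8,"dy":0,"dz":-4,"wx":0,"wy":0,"wz":0}
    - {"dx":-14,"dy":0,"dz":-4,"wx":0,"wy":0,"wz":0}
    - {"dx":-20,"dy":0,"dz":-3,"wx":0,"wy":0,"wz":0}
    - {"dx":-20,"dy":0,"dz":-3,"wx":0,"wy":0,"wz":0}
    - {"dx":-20,"dy":0,"dz":-3,"wx":0,"wy":0,"wz":0}

```text
t: 5.0
eef_pos: [0.49, 0.1499, 0.077]
tool_rot: [0.0, 0.051, 0.999, 0.001]
ft_force: [-1.1, 6.3, -0.8]
grip_width: 0.0428
finger_force: 26.3
```

Run:
```python
from h import *
print(C(pose()[0]),pose()[2]['ft_force'],pose()[2]['grip_width'],pose()[2]['finger_force'])
```

```text
[-0.09786179  0.00161511  0.07695053] [-1.06413585  6.26091151 -0.80152252] 0.042769358136964586 26.34639948606491
```

>>> play_rows:
  commands:
    - {"dx":-1,"dy":0,"dz":3,"wx":0,"wy":0,"wz":0}
    - {"dx":-1,"dy":0,"dz":5,"wx":0,"wy":0,"wz":0}
    - {"dx":-1,"dy":0,"dz":7,"wx":0,"wy":0,"wz":0}
    - {"dx":-1,"dy":0,"dz":9,"wx":0,"wy":0,"wz":0}
    - {"dx":-1,"dy":0,"dz":9,"wx":0,"wy":0,"wz":0}
    - {"dx":-1,"dy":0,"dz":9,"wx":0,"wy":0,"wz":0}

```text
t: 5.6
eef_pos: [0.4922, 0.1498, 0.0686]
tool_rot: [0.002, 0.051, 0.999, 0.001]
ft_force: [1.1, 5.7, 0.8]
grip_width: 0.0426
finger_force: 26.7
```

Run:
```python
from h import *
print(C(pose()[0]),pose()[2]['ft_force'],pose()[2]['grip_width'],pose()[2]['finger_force'])
```

```text
[-0.09570163  0.00170297  0.06857505] [1.12287828 5.66416946 0.81489487] 0.04264668378712936 26.74875944852829
```

>>> play_rows:
  commands:
    - {"dx":0,"dy":0,"dz":1,"wx":0,"wy":0,"wz":0}
    - {"dx":0,"dy":0,"dz":2,"wx":0,"wy":0,"wz":0}
    - {"dx":0,"dy":0,"dz":2.5,"wx":0,"wy":0,"wz":0}
    - {"dx":0,"dy":0,"dz":2.5,"wx":0,"wy":0,"wz":0}

```text
t: 6.0
eef_pos: [0.4922, 0.1498, 0.0665]
tool_rot: [0.002, 0.051, 0.999, 0.001]
ft_force: [-0.1, 6.6, 3.4]
grip_width: 0.0429
finger_force: 26.9
```

Run:
```python
from h import *
print(C(pose()[0]),pose()[2]['ft_force'],pose()[2]['grip_width'],pose()[2]['finger_force'])
a=shot('scene'); crop(a,290,230,360,300,8,'s5.png')
```

```text
[-0.09570466  0.00173094  0.06653454] [-0.06844404  6.5600873   3.37472158] 0.042872776604780935 26.89564883708954
```

View pics/s5.png

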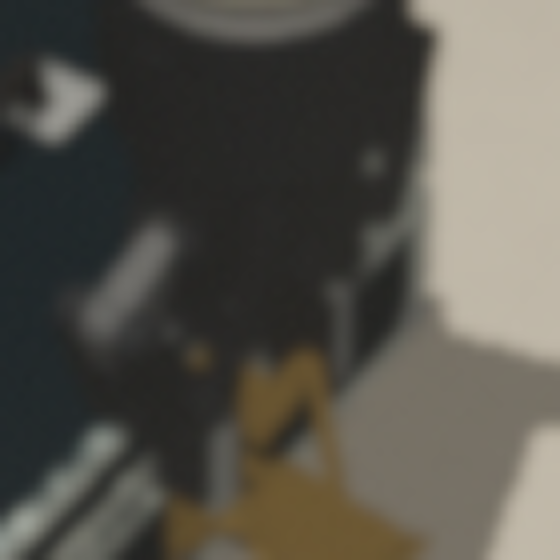

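Contact force and height (about 87.5 mm) agree with the bar lying on the ledge. I'll release.

>>> play_rows:
  commands:
    - {"dx":0,"dy":0,"dz":1.5,"wx":0,"wy":0,"wz":0}
    - {"dx":0,"dy":0,"dz":1.5,"wx":0,"wy":0,"wz":0}
    - {"dx":0,"dy":0,"dz":1.5,"wx":0,"wy":0,"wz":0}
    - {"dx":0,"dy":0,"dz":1.5,"wx":0,"wy":0,"wz":0}
    - {"dx":0,"dy":0,"dz":1.5,"wx":0,"wy":0,"wz":0}
    - {"dx":0,"dy":0,"dz":1.5,"wx":0,"wy":0,"wz":0}
    - {"dx":0,"dy":0,"dz":-30,"wx":0,"wy":0,"wz":0}
    - {"dx":20,"dy":0,"dz":-75,"wx":0,"wy":0,"wz":0}
    - {"dx":60,"dy":-40,"dz":-100,"wx":0,"wy":0,"wz":0}
    - {"dx":100,"dy":-80,"dz":-110,"wx":0,"wy":0,"wz":0}
  gripper: 80

```text
t: 7.05
eef_pos: [0.3977, 0.0913, 0.1738]
tool_rot: [0.003, 0.05, 0.999, 0.0]
ft_force: [-0.6, -0.5, 1.1]
grip_width: 0.0802
finger_force: 0.0
```

>>> play_rows:
  commands:
    - {"dx":20,"dy":-50,"dz":0,"wx":0,"wy":0,"wz":0}
    - {"dx":20,"dy":-70,"dz":0,"wx":0,"wy":0,"wz":0}
    - {"dx":20,"dy":-70,"dz":0,"wx":0,"wy":0,"wz":0}
    - {"dx":20,"dy":-70,"dz":0,"wx":0,"wy":0,"wz":0}
  gripper: 0

```text
t: 7.45
eef_pos: [0.37, 0.0239, 0.171]
tool_rot: [0.0, 0.052, 0.999, 0.0]
ft_force: [0.9, 0.2, 0.0]
grip_width: 0.0221
finger_force: 0.0
```

Run:
```python
from h import *
print(C(pose()[0]),pose()[2]['ft_force'],pose()[2]['grip_width'])
a=shot('scene'); A=cv2.resize(a['color'][240:310,290:360,::-1],None,fx=5.7,fy=5.7,interpolation=cv2.INTER_CUBIC)
b=shot('top'); B=cv2.resize(b['color'][230:300,235:305,::-1],None,fx=5.7,fy=5.7,interpolation=cv2.INTER_CUBIC)
cv2.imwrite('pics/c6.png',np.hstack([A,B]))
```

```text
[-0.20419266 -0.13611798  0.17095028] [0.86912492 0.17852542 0.01918814] 0.022127649477062472
```

View pics/c6.png

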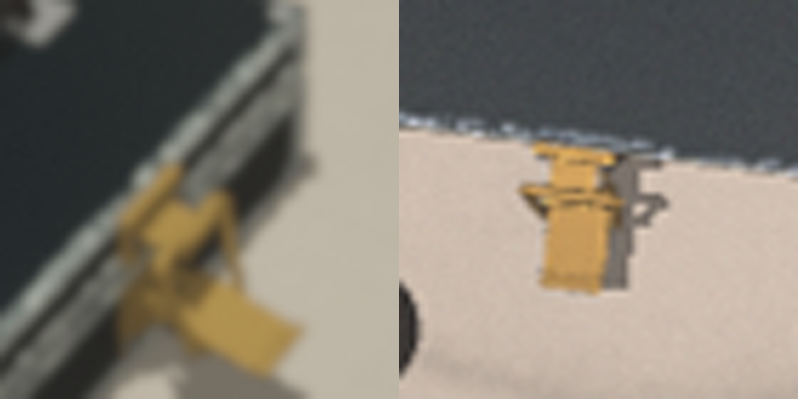

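Run:
```python
from h import *
H={'A':(-.0945,.0875,(0,255,0)),'B':(-.1005,.0875,(255,0,0)),'C':(-.1045,.0935,(0,0,255))}
rows=[]
for n,(x0,y0) in {'scene':(301,264),'top':(245,249)}.items():
    c=shot(n); I=cv2.resize(c['color'][y0:y0+30,x0:x0+40,::-1],None,fx=10,fy=10,interpolation=cv2.INTER_CUBIC); J=I.copy()
    for k,(x,z,col) in H.items():
        q=[tuple(np.round((proj(c,W(x,y,z))-[x0,y0]+.5)*10).astype(int).tolist()) for y in(.0225,-.0225)]
        print(n,k,q); cv2.line(J,*q,col,1)
    rows.append(np.hstack([I,J]))
cv2.imwrite('pics/c7.png',np.vstack(rows)); print(pose()[2]['t'])
```

```text
scene A [(138, 214), (261, 78)]
scene B [(163, 227), (286, 90)]
scene C [(179, 216), (302, 78)]
top A [(119, 120), (305, 143)]
top B [(116, 145), (302, 168)]
top C [(110, 162), (297, 185)]
7.65
```

View pics/c7.png

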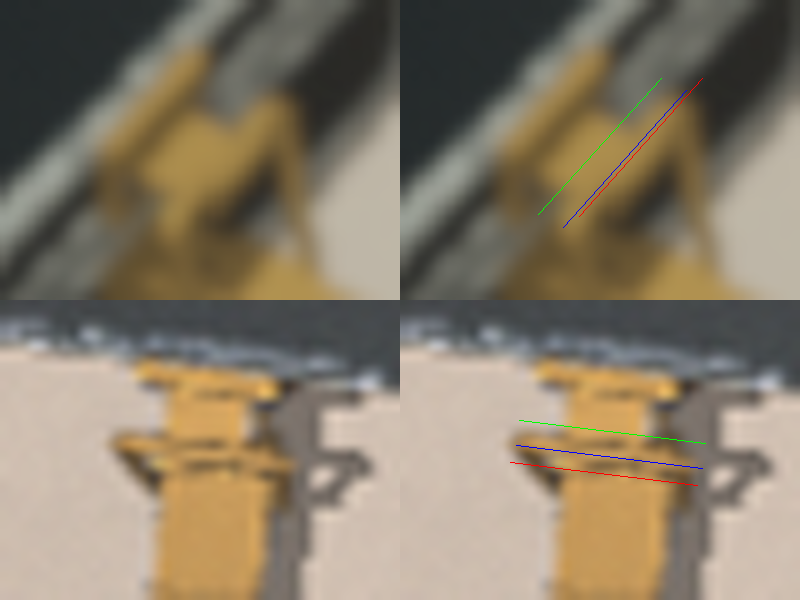

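The top panels show the bar, left end (120,440) and right end (290,465), matching hypothesis B. It lies in the keeper against the inner side of the lip, with the lip's stripe at row ~462 in front of it. Next I'll press the lever with closed fingers, pitched 40°.

```bash
cat > press.py <<'E'
from h import *
PT=np.radians(40)
def tcp(th,rc,pen=0):
    u=np.array([-np.sin(th),-np.cos(th)]);n=np.array([-np.cos(th),np.sin(th)])
    h=.011*abs(np.sin(PT-(np.pi/2-th)))
    q=np.array([-.1,.044])+rc*u+(.005+h-pen)*n
    return W(q[0],0,q[1])
E
python3 - <<'E'
from press import *
delta(W(-.132,0,.095),target(PT)); print(pose()[2]['grip_width'])
E
```

```text
d [-72.4 135.1  75.6] w [  0.06 -40.03   0.1 ]
-0.00013556731480254605
```

>>> play_rows:
  commands:
    - {"dx":-10,"dy":25,"dz":0,"wx":0,"wy":-8,"wz":0}
    - {"dx":-25,"dy":60,"dz":10,"wx":0,"wy":-16,"wz":0}
    - {"dx":-40,"dy":95,"dz":20,"wx":0,"wy":-24,"wz":0}
    - {"dx":-55,"dy":125,"dz":40,"wx":0,"wy":-32,"wz":0}
    - {"dx":-72,"dy":135,"dz":65,"wx":0,"wy":-40,"wz":0}
    - {"dx":-72,"dy":135,"dz":70,"wx":0,"wy":-40,"wz":0}
    - {"dx":-72,"dy":135,"dz":70,"wx":0,"wy":-40,"wz":0}
    - {"dx":-72,"dy":135,"dz":70,"wx":0,"wy":-40,"wz":0}
  gripper: 0

```text
t: 8.45
eef_pos: [0.4574, 0.1515, 0.1039]
tool_rot: [0.343, 0.049, 0.938, -0.017]
ft_force: [0.9, 0.1, 0.6]
grip_width: -0.0
finger_force: 0.0
```

Run:
```python
from press import *
print(C(pose()[0]),pose()[2]['ft_force'])
for th,rc in [(1.7,.026),(1.55,.026),(1.4,.026),(1.25,.027),(1.1,.027),(.95,.028),(.8,.028),(.65,.029),(.5,.029),(.35,.03),(.2,.03),(.1,.03),(0,.03)]:
    print(th,end=' ');delta(tcp(th,rc,.0),target(PT))
```

```text
[-0.13044398 -0.00018366  0.10385657] [0.87799382 0.12443616 0.55100454]
1.7 d [23.2  0.1 37.4] w [ 0.09  0.17 -0.07]
1.55 d [28.1  0.1 39.8] w [ 0.09  0.17 -0.07]
1.4 d [32.4  0.1 43.1] w [ 0.09  0.17 -0.07]
1.25 d [37.1  0.1 46.9] w [ 0.09  0.17 -0.07]
1.1 d [39.9  0.1 51.9] w [ 0.09  0.17 -0.07]
0.95 d [42.8  0.  57.3] w [ 0.09  0.17 -0.07]
0.8 d [43.7  0.  61.5] w [ 0.09  0.17 -0.07]
0.65 d [45.3  0.  64.4] w [ 0.09  0.17 -0.07]
0.5 d [45.6  0.  67.5] w [ 0.09  0.17 -0.07]
0.35 d [46.6  0.  71.2] w [ 0.09  0.17 -0.07]
0.2 d [46.2  0.  74.7] w [ 0.09  0.17 -0.07]
0.1 d [45.7  0.  77.2] w [ 0.09  0.17 -0.07]
0 d [45.  -0.  79.6] w [ 0.09  0.17 -0.07]
```

First half, down to about 0.8 rad.

>>> play_rows:
  commands:
    - {"dx":15,"dy":0,"dz":20,"wx":0,"wy":0,"wz":0}
    - {"dx":23,"dy":0,"dz":37,"wx":0,"wy":0,"wz":0}
    - {"dx":28,"dy":0,"dz":40,"wx":0,"wy":0,"wz":0}
    - {"dx":32,"dy":0,"dz":43,"wx":0,"wy":0,"wz":0}
    - {"dx":37,"dy":0,"dz":47,"wx":0,"wy":0,"wz":0}
    - {"dx":40,"dy":0,"dz":52,"wx":0,"wy":0,"wz":0}
    - {"dx":43,"dy":0,"dz":57,"wx":0,"wy":0,"wz":0}
    - {"dx":44,"dy":0,"dz":62,"wx":0,"wy":0,"wz":0}

```text
t: 9.25
eef_pos: [0.4628, 0.1509, 0.0262]
tool_rot: [0.343, 0.048, 0.938, -0.017]
ft_force: [-1.2, 0.0, 3.8]
grip_width: 0.0
finger_force: 1.9
```

Run:
```python
from press import *
print(C(pose()[0]),pose()[2]['ft_force'])
for th,rc,p in [(.65,.029,0),(.5,.029,.0),(.35,.03,0),(.2,.03,.001),(.1,.03,.002),(0,.03,.003),(0,.03,.005)]:
    print(th,end=' ');delta(tcp(th,rc,p),target(PT))
```

```text
[-0.12503478 -0.00022641  0.02620978] [-1.15911947  0.04101301  3.77856764]
0.65 d [-0.7  0.2  1.6] w [ 0.12  0.17 -0.  ]
0.5 d [-0.3  0.2  4.6] w [ 0.12  0.17 -0.  ]
0.35 d [0.6 0.2 8.3] w [ 0.12  0.17 -0.  ]
0.2 d [-0.3  0.2 12.7] w [ 0.12  0.17 -0.  ]
0.1 d [-1.6  0.2 15.8] w [ 0.12  0.17 -0.  ]
0 d [-3.3  0.2 18.8] w [ 0.12  0.17 -0.  ]
0 d [-4.8  0.2 20. ] w [ 0.12  0.17 -0.  ]
```

>>> play_rows:
  commands:
    - {"dx":-0.5,"dy":0,"dz":2,"wx":0,"wy":0,"wz":0}
    - {"dx":0,"dy":0,"dz":5,"wx":0,"wy":0,"wz":0}
    - {"dx":0,"dy":0,"dz":8.5,"wx":0,"wy":0,"wz":0}
    - {"dx":-0.5,"dy":0,"dz":13,"wx":0,"wy":0,"wz":0}
    - {"dx":-2,"dy":0,"dz":16,"wx":0,"wy":0,"wz":0}
    - {"dx":-3.5,"dy":0,"dz":19,"wx":0,"wy":0,"wz":0}
    - {"dx":-5,"dy":0,"dz":20,"wx":0,"wy":0,"wz":0}
    - {"dx":-5,"dy":0,"dz":20,"wx":0,"wy":0,"wz":0}

```text
t: 10.05
eef_pos: [0.476, 0.1481, 0.0114]
tool_rot: [0.34, 0.049, 0.939, -0.018]
ft_force: [-20.4, 1.8, 13.8]
grip_width: -0.0002
finger_force: 10.0
```

Run:
```python
from press import *
print(C(pose()[0]),C(tcp(0,.03)),pose()[2]['ft_force'])
```

```text
[-0.11163666 -0.00165657  0.01136174] [-1.13426489e-01 -6.93889390e-18  1.40000000e-02] [-20.35816068   1.80324268  13.75471915]
```

>>> play_rows:
  commands:
    - {"dx":4,"dy":0,"dz":-8,"wx":0,"wy":0,"wz":0}
    - {"dx":6,"dy":0,"dz":-30,"wx":0,"wy":0,"wz":0}
    - {"dx":6,"dy":0,"dz":-75,"wx":0,"wy":0,"wz":0}
    - {"dx":6,"dy":-40,"dz":-110,"wx":0,"wy":0,"wz":0}
    - {"dx":6,"dy":-85,"dz":-130,"wx":0,"wy":0,"wz":0}
    - {"dx":6,"dy":-130,"dz":-140,"wx":0,"wy":0,"wz":0}
    - {"dx":6,"dy":-150,"dz":-140,"wx":0,"wy":0,"wz":0}
    - {"dx":6,"dy":-150,"dz":-140,"wx":0,"wy":0,"wz":0}
    - {"dx":6,"dy":-150,"dz":-140,"wx":0,"wy":0,"wz":0}

```text
t: 10.95
eef_pos: [0.3964, 0.012, 0.1094]
tool_rot: [0.334, 0.053, 0.941, -0.022]
ft_force: [-0.8, -0.0, -0.8]
grip_width: 0.0002
finger_force: 0.0
```

Run:
```python
from press import *
print(C(pose()[0]),pose()[2]['ft_force'])
old=cv2.imread('pics/t0.png')[:,:,::-1]
for nm,c in (('top',shot('top')),('scene',shot('scene'))):
    I=c['color']; h=cv2.cvtColor(I,cv2.COLOR_RGB2HSV); 
    x0,y0,x1,y1=(240,245,300,300) if nm=='top' else (300,255,360,320)
    m=(h[...,1]>120)&(h[...,2]>70)&(h[...,0]>12)&(h[...,0]<30)
    ys,xs=np.nonzero(m[y0:y1,x0:x1]); print(nm,xs.min()+x0,xs.max()+x0,ys.min()+y0,ys.max()+y0)
    for y in range(y0,min(y1,y0+60)): 
        k=np.nonzero(m[y,x0:x1])[0]
        if len(k): print(y,k.min()+x0,k.max()+x0,len(k),end=' | ')
    print()
    for n,X in dict(plate=(-.082,.0,.08),seatA=(-.0945,0,.080),lipout=(-.106,0,.0835),barL=(-.0985,.0225,.08),barR=(-.0985,-.0225,.08),tipdown=(-.105,0,.002),leverout=(-.142,0,.046)).items(): print(n,np.round(proj(c,W(*X)),1))
```

```text
[-0.1767269  -0.14523935  0.10940295] [-0.77235929 -0.03126111 -0.76120378]
top 257 273 256 265
256 259 265 7 | 257 261 272 12 | 258 263 272 10 | 259 263 269 7 | 260 262 269 8 | 261 262 269 8 | 262 258 269 11 | 263 257 269 13 | 264 261 272 12 | 265 265 273 9 | 
plate [266.8 256.4]
seatA [266.2 261.6]
lipout [265.3 266.4]
barL [256.7 262.1]
barR [275.2 264.4]
tipdown [269.8 265.2]
leverout [265.6 280.4]
scene 312 329 272 307
272 320 321 2 | 273 319 320 2 | 274 318 320 3 | 275 317 319 3 | 276 317 329 6 | 277 315 329 10 | 278 315 329 14 | 279 313 329 17 | 280 312 328 17 | 281 312 328 17 | 282 312 327 16 | 283 312 327 14 | 284 312 326 13 | 285 316 324 9 | 286 313 323 11 | 287 313 326 12 | 288 314 326 12 | 289 314 323 10 | 290 314 319 6 | 291 313 318 6 | 292 312 318 7 | 293 312 325 8 | 294 312 325 11 | 295 312 325 14 | 296 312 325 14 | 297 312 325 7 | 298 321 326 6 | 299 319 326 8 | 300 319 326 8 | 301 321 326 6 | 302 322 327 6 | 303 323 327 5 | 304 323 326 4 | 305 323 325 3 | 306 323 324 2 | 307 323 323 1 | 
plate [315.5 277.9]
seatA [320.5 280.5]
lipout [325.2 281.7]
barL [316.  288.2]
barR [328.2 274.6]
tipdown [324.7 306.8]
leverout [339.7 301.1]
```

```bash
python3 -c "
from plant import arm
print(arm.job_done())"
```

```text
the job is handed in; nothing more can be done
None
```

I laid the loop in the keeper, let go, and pressed the lever down flat against the case, then handed the job in at about 11 s; final image measurements put the bar in the keeper and the lever down, but I couldn't read the lid angle directly and no verdict came back.

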